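# Draw a board carrier from its light stand and clamp it in the board vise

## Task

Draw the circuit-board carrier out of the light yellow stand straight along its leaning pocket, so that the stand neither tips nor is dragged along (a centimetre is too much). Stand the carrier foot down on the bed of the board vise, between the open jaws and centred across them, and let go of it; then turn the red T-handle clockwise until its rising resistance shows that the carrier is firmly clamped, without forcing it further, and let go. Leave the other things on the bench where they are.

Things in the scene. Friction and masses are not known exactly. Their poses are not given: they have to be found in the camera images.
- carrier_mid (a point): Centre of the carrier, a circuit board in a stiff frame shaped as a plain slab 12 x 80 x 130 mm (x thickness, y width, z length), 160 g give or take. z points from its foot (65 mm away at -z, plain end) to its dark grey grip end (+z, 65 mm away; the last 45 mm are plain and made to be gripped across the 12 mm thickness). At the start it stands foot down in the stand's pocket, sunk 60 mm deep, its upper 70 mm free, leaning 25 degrees from upright.
- carrier_foot (a point): Middle of the carrier's foot end; same axes as carrier_mid.
- stand: Light free-standing stand of yellow plastic, about 90 g (it varies), not fastened; base 120 x 100 x 6 mm. Origin: centre of its underside, z up. Its one pocket, for the carrier, leans 25 degrees towards the stand's -x side (towards the robot): the pocket's axis is (-0.423, 0, 0.906) in the stand's axes. The pocket is 60 mm deep along that axis, 14 mm wide for the 12 mm thickness and 82.5 mm for the 80 mm width, so an off-axis or sideways pull drags, lifts or tips the stand.
- stand_slot (a point): Centre of the pocket's floor, at (35, 0, 14) mm in the stand's axes; has the stand's axes.
- vise: Board vise fixed to the bench: grey base 240 x 90 x 15 mm, green jaw, green gear housing with a red T-handle on top. Origin: at the bench under the base; x points from the T-handle to the jaws and is the closing direction, y runs along the 80 mm wide jaws, z up. The jaws' tops are 46 mm above the bed, the upper face of the base. The back jaw (aluminium, on +x) has been set by hand so that the jaws stand anywhere from 18 to 23 mm apart at the start; it stays put.
- vise_bed (a point): Point on the bed's surface, 15 mm above the bench, 10 mm in front (+x) of the front jaw's clamping face as it is at the start: a good place for the centre of the carrier's foot, with its 12 mm thickness along the vise's x, either face forward. Has the vise's axes.
- vise_pad: Aluminium clamping face of the front jaw, 80 mm wide, 40 mm high. Origin: centre of the face that touches the work; x is the closing direction. It is sprung, about 15 N per mm: firmly clamped is a clamping force of some 10 to 55 N, 20 to 30 N being ideal.
- vise_handle_grip (a point): Centre of the red T-handle's bar, 80 mm long (along its x), 12 mm thick (y), 18 mm high (z), 90 mm above the bench, on the vertical turning axis, 130 mm from vise_bed. Its yaw turns with the handle; at the start the bar lies at 135 degrees to the vise's x, counted anticlockwise from above.
- vise_handle (a joint): Angle of the T-handle, rad, 0 at the start, grows as it is turned clockwise seen from above, up to 2.8. Each rad closes the front jaw by 8 mm. Turning it free takes about 0.45 N m; once the carrier is held between both jaws the torque rises by about 1 N m per rad; a rise of about 0.2 N m means firmly clamped, above 0.4 N m is too much. The handle stays where it is left.
- carton: Bystander: closed dark blue carton 110 x 130 x 45 mm; origin at the centre of its underside.
- spool: Bystander: white solder spool, 54 mm across, 45 mm high; origin at the centre of its underside.
- flux: Bystander: small bottle with a red cap, 44 mm across, 110 mm high; origin at the centre of its underside.
- driver: Bystander: screwdriver with an orange handle lying on the bench; origin under its middle.
Mind the look-alikes: they are no part of the job. What is meant by the part that bears carrier_mid is not green, and is the larger of those in its own colour. Of the things that look like the stand, the smaller one is meant.

How it is judged:
By the outcome, as a careful person would: the job done as asked, in the order asked, and still so for the second after the job is handed in, with the robot touching nothing.
It also fails if it takes over 67 s, if anything falls off the work surface, if the arm or the gripper's body presses on something with over 40 N, if the wrist force passes 120 N, or if a joint passes its speed limit or range.

## Robot

A 6-joint arm with a two-finger parallel gripper is mounted at the origin on the work surface. World frame = base frame: x ahead of the robot, y to its left, z up, the work surface at z = 0. Lengths are in mm, angles in rad, forces in N, time in s.
With the tool pointing down it reaches from about 275 to 850 mm from the base axis. Payload 19 kg.
Tool frame: the origin (TCP) lies midway between the tips of the shut fingers; the grasp point (between the pads) lies env.hold_point_z behind it (env.hold_point_z is the distance from the TCP to the grasp point, in mm); z points along the fingers, y is the line along which they close (so a half turn about z gives the same grasp; the last joint's range is limited). The gripper opens to 85 mm and grips with 20 to 120 N. Pads are 22 mm wide; open, the fingers measure 114 mm over their backs; the gripper's body (76 mm by 85 mm) begins 54 mm behind the grasp point. The pads swing forward as they close: fully open they stand 13 mm farther back than shut.
Start: joints at [1.027, 0.15, 1.437, -0, 1.554, -0.134], TCP at [229.095, 527.357, 231.267] pointing down, gripper open.
Joint ranges: [-2.8, 2.8], [-0.68, 2.1], [0.12, 2.68], [-1.39, 4.53], [0.16, 2.79], [-2.81, 2.81]. Speed limits (rad/s): [1.89, 1.89, 2.22, 3.01, 3.01, 3.01].

## Interface

Orientations are given as a unit quaternion [w, x, y, z].
In Python, from rig import status, optics, job, env gives the robot as it stands.
- The arm moves only by the tool move_arm, never from a script. Its argument "motion" is text: rows parted by semicolons, each of 4 numbers parted by spaces: the shift along the world's x, y, z in mm, then the turn about the world's z in rad. A call has exactly 5 rows; each row is the pose to reach, as a shift and turn from the pose commanded when the call began; what a row does not reach only later rows make up. A row lasts 1/8 s, in which the tool goes at most 62.5 mm and 10.7 degrees, less where a joint would pass 70% of its speed; a pose out of reach is approached as far as the arm can. A call with a gripper value outside its range is refused whole. "jaw" is the finger opening in mm, from 0 to 85.4, set as the call begins (left out, the last holds). The fingers move at their own pace and stop on an object; the grip force is fixed at half the most. Time passes only in rows, so rows that repeat a pose let the fingers close, or fill a call up. It gives the time, the measured TCP pose, the force, the opening and the grip force at its end, in the units of the state.
- status.sense(): the state, without advancing time (a new reading comes with each control period).
- optics.read_camera(name): name is "scene" or "top" or "wrist"; returns the picture (384x512x3 uint8, red, green, blue); there is no depth.
- optics.camera_info(name): a dict with "mtx" (3x3 intrinsics, pixels), "k1" (the pictures are not rectified: a ray, as slopes to the right and down, at radius r is drawn at 1 + k1 r^2 times it, then the intrinsics apply), "T" (4x4, takes a point from camera to world coordinates). Camera axes: x right, y up, looking along -z (the intrinsics and any distortion apply to the point x, -y, -z); pixel columns grow to the right and rows downward; lengths in mm; the calibration is good to about 2 mm. A picture is of the moment at which its call begins: read the wrist's pose just before it. camera_info takes no time and is no camera call; for the wrist camera it gives the pose at the moment of the call.
- job.hand_in(): hands the job in; it is judged then, once.
Trained networks look in the newest picture that a camera, given by its name, has taken for a name from the list of things; names that differ only in an ending like _2 or _b are one class to them, and where a whole thing is asked for, a point or a joint stands for the part that bears it (a point fixed in the world has none). Each returns a list of dicts, best first, with "conf" (0 to 1); they miss things now and then, are a little off and sometimes report something else, mostly with a low value. They report only what shows in the picture. A call takes as long as a camera call. They do not tell look-alikes from the thing itself.
- optics.spot_in(camera, label): "point" ([x, y, z] in mm, in the coordinates of the camera as it stood for that picture, good to about 4 mm: the middle of the surface that is visible of it).
The state is a dict: "clock": time; "joint_pos": joint angles; "qd": joint speeds; "joint_torque": joint torques, N m; "eef_pos": TCP position; "eef_rot": TCP orientation; "contact_force": force on the tool from outside, world axes, zero at the start; "ft_torque": the same for the moment, N m; "width": finger opening in mm; "grasp_force": force on a finger pad.
Only numpy, scipy, OpenCV 4.12 (cv2) and the standard library are available. Lean on these libraries where they do the work, as an engineer would, in place of code of your own. Each camera call takes 0.05 s, during which the arm holds its last target. There are 200 camera calls.

## Working session

There is one attempt and no reset: what is moved stays moved. The work goes in short steps, Python scripts to look and compute and a tool call to move; the robot and the scene stay as the last step left them, time stands still between calls to the robot, and variables do not carry over. Pictures are saved under pics/ and viewed, at most 10 in all, crops included, and the job is handed in when it is done.

Besides the shell and the picture viewer there is one more tool, called after "Call:" as a command line: name --argument value ..., lists and objects as JSON in quotes. move_arm: Moves the arm, as the interface text tells. Its arguments: {"type":"object","properties":{"motion":{"type":"string"},"jaw":{"type":"number"}},"required":["motion"]}

```bash
ls; mkdir -p pics; python3 - <<'E'
from rig import status, optics, job, env
import cv2,numpy as np
print(status.sense()); print(env.hold_point_z)
a=optics.read_camera("scene"); b=optics.read_camera("top")
for n in("scene","top"):
    i=optics.camera_info(n); print(n,np.round(i["mtx"],1).tolist(),i["k1"],np.round(i["T"],3).tolist())
cv2.imwrite("pics/a.png",cv2.cvtColor(cv2.resize(b,(800,600)),cv2.COLOR_RGB2BGR))
cv2.imwrite("pics/b.png",cv2.cvtColor(cv2.resize(a,(800,600)),cv2.COLOR_RGB2BGR))
E
```

```text
pics
{'clock': 0.0, 'joint_pos': array([ 1.02698975e+00,  1.50976927e-01,  1.43799497e+00,  9.80055131e-06,
        1.55380795e+00, -1.33995816e-01]), 'qd': array([-0.0011175 , -0.00042245, -0.00012396, -0.0020243 , -0.00181227,
        0.00089759]), 'joint_torque': array([-3.62484216e-04, -7.13055182e+01, -5.70865130e+01, -1.05251615e-05,
        8.82267428e-03, -1.32356690e-04]), 'eef_pos': array([228.99019359, 527.17808047, 230.69857977]), 'eef_rot': array([-2.01964012e-04,  2.03474569e-01,  9.79080052e-01, -5.58208260e-04]), 'contact_force': array([-0.11967527,  0.00356373,  0.14396457]), 'ft_torque': array([ 0.01563557, -0.04860002, -0.00273993]), 'grasp_force': 0.0, 'width': 85.41652989240542}
18.700000000000003
scene [[380.2, 0.0, 253.2], [0.0, 380.2, 194.8], [0.0, 0.0, 1.0]] -0.0923903775595914 [[0.555, -0.6, 0.576, 1145.12], [0.832, 0.406, -0.379, -421.911], [-0.006, 0.69, 0.724, 901.02], [0.0, 0.0, 0.0, 1.0]]
top [[482.3, 0.0, 262.6], [0.0, 482.3, 186.6], [0.0, 0.0, 1.0]] -0.11858098028230199 [[0.013, 0.994, -0.111, 286.749], [-1.0, 0.015, 0.017, 19.122], [0.018, 0.11, 0.994, 1621.335], [0.0, 0.0, 0.0, 1.0]]
```

View pics/a.png

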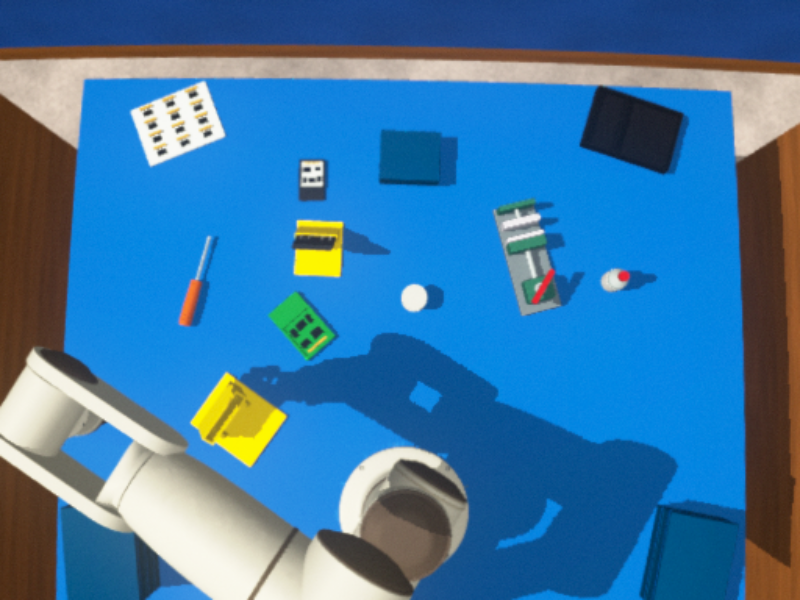

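View pics/b.png

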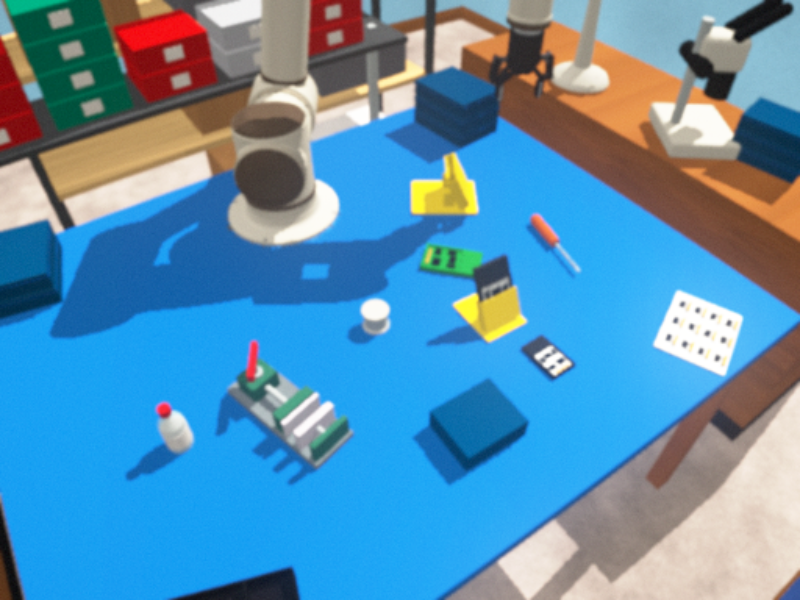

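The top view shows the target stand with the dark carrier at about (318,248), and the larger empty look-alike stand at (238,420). The vise is at (527,258) with its red handle at (543,287), and its +x points up and slightly left. In the scene view the carrier stands in the small yellow stand at (495,290).

```bash
cat > h.py <<'E'
from rig import status, optics, job, env
import cv2,numpy as np
from scipy.spatial.transform import Rotation as R
def ray(info,u,v):
    K=np.array(info["mtx"],float);k=info["k1"]
    p=cv2.undistortPoints(np.array([[[u,v]]],float),K,np.array([k,0,0,0,0.]))[0,0]
    T=np.array(info["T"]); d=T[:3,:3]@np.array([p[0],-p[1],-1.]); return T[:3,3],d
def toz(info,u,v,z):
    o,d=ray(info,u,v); return o+d*(z-o[2])/d[2]
def proj(info,P):
    T=np.array(info["T"]);c=(np.atleast_2d(P)-T[:3,3])@T[:3,:3]; K=np.array(info["mtx"])
    x=c[:,0]/-c[:,2];y=-c[:,1]/-c[:,2];f=1+info["k1"]*(x*x+y*y)
    return np.c_[K[0,0]*x*f+K[0,2],K[1,1]*y*f+K[1,2]]
def snap(name,fn=None,size=(800,600)):
    i=optics.camera_info(name);a=optics.read_camera(name)
    if fn: cv2.imwrite("pics/"+fn,cv2.cvtColor(cv2.resize(a,size,interpolation=cv2.INTER_CUBIC),cv2.COLOR_RGB2BGR))
    return i,a
def spot(name,label,n=3):
    T=np.array(optics.camera_info(name)["T"])
    for r in optics.spot_in(name,label)[:n]:
        print(name,label,round(r["conf"],2),np.round(T[:3,:3]@r["point"]+T[:3,3],1))
def yaw():
    q=status.sense()["eef_rot"];M=R.from_quat([q[1],q[2],q[3],q[0]]).as_matrix();return M
E
python3 - <<'E'
from h import *
snap("scene");snap("top")
for c in("top","scene"):
    for l in("stand","carrier_mid","vise","vise_handle_grip","vise_pad"): spot(c,l)
i=optics.camera_info("top")
for n,u,v,z in(("hand a",551,269,99),("hand b",536,303,99),("base c1",523,315,15),("base c2",561,303,15),("base up-l",494,209,15),("stand tl",297,221,6),("stand tr",343,222,6),("stand bl",294,275,6),("stand br",341,276,6)):
    print(n,np.round(toz(i,u*.64,v*.64,z),1))
print(np.round(yaw(),3)); i=optics.camera_info("wrist");print(np.round(i["T"],3),i["mtx"],i["k1"])
E
```

```text
top stand 0.85 [546.1 193.2   3.7]
top stand 0.62 [188.8 348.2   7.8]
top carrier_mid 0.98 [390.1 229.4   9.7]
top carrier_mid 0.79 [552.2 193.  117.6]
top carrier_mid 0.76 [715.6 214.4  11.4]
top vise 0.72 [ 545.1 -255.5   17. ]
top vise 0.58 [551.  190.7 119.6]
top vise_pad 0.45 [ 579.3 -245.6   63.3]
top vise_pad 0.35 [548.6 194.2 116.8]
scene stand 0.58 [197.5 347.9  11.9]
scene stand 0.56 [583.2 177.   25.9]
scene stand 0.26 [ 587.3 -252.    47.3]
scene carrier_mid 0.78 [715.7 212.4   7.4]
scene carrier_mid 0.57 [393.4 219.7  12.6]
scene carrier_mid 0.55 [560.2 190.2 103.2]
scene vise 0.93 [ 578.1 -265.1   43.2]
scene vise_pad 0.16 [590.6 174.3  25.8]
hand a [ 507.2 -295.2   99. ]
hand b [ 436.6 -263.7   99. ]
base c1 [ 418.5 -251.    15. ]
base c2 [ 445.6 -333.9   15. ]
base up-l [ 649.5 -188.3   15. ]
stand tl [617.5 241.1   6. ]
stand tr [616.7 140.5   6. ]
stand bl [498.6 243.7   6. ]
stand br [497.9 142.    6. ]
[[-0.917  0.398 -0.   ]
 [ 0.398  0.917 -0.   ]
 [ 0.    -0.    -1.   ]]
[[ 3.98000e-01 -8.77000e-01 -2.69000e-01  1.61540e+02]
 [ 9.18000e-01  3.80000e-01  1.17000e-01  5.58861e+02]
 [-0.00000e+00 -2.94000e-01  9.56000e-01  3.73572e+02]
 [ 0.00000e+00  0.00000e+00  0.00000e+00  1.00000e+00]] [[318.66419665   0.         253.44142649]
 [  0.         318.66419665 192.13790258]
 [  0.           0.           1.        ]] -0.06277856711722425
```

Call:
move_arm --motion "40 -42 4 0.1; 80 -84 8 0.2; 120 -126 12 0.3; 160 -168 16 0.41; 200 -210 20 0.41" --jaw 85.4

```text
clock: 1.32
eef_pos: [430.1, 315.8, 251.6]
eef_rot: [0.0, -0.001, 1.0, 0.0]
contact_force: [0.9, 0.5, 0.8]
width: 85.3
grasp_force: 0.0
```

Call:
move_arm --motion "40 -42 0 0; 80 -84 0 0; 110 -115 0 0; 118 -125 0 0; 118 -125 0 0"

```text
clock: 1.95
eef_pos: [547.1, 192.2, 251.1]
eef_rot: [-0.0, 0.0, 1.0, -0.0]
contact_force: [-0.5, 1.2, 1.1]
width: 85.3
grasp_force: 0.0
```

```bash
python3 - <<'E'
from h import *
print(status.sense()["eef_pos"],np.round(yaw(),4).tolist(),status.sense()["joint_pos"])
i,a=snap("wrist","w1.png",(800,600)); np.save("w1.npy",a)
spot("wrist","carrier_mid");spot("wrist","stand")
P=np.array([[547,232,111],[547,152,111],[537,232,132],[537,152,132]]);print(proj(i,P)*1.5625)
E
```

```text
[547.1009741  192.19335996 251.07830968] [[-1.0, 0.0007, -0.0005], [0.0007, 1.0, -0.0], [0.0005, -0.0, -1.0]] [ 2.04942575e-01  1.55294916e-01  1.39225810e+00  9.37781349e-05
  1.59450428e+00 -1.36511333e+00]
wrist carrier_mid 0.93 [544.6 192.6 132.7]
wrist carrier_mid 0.77 [707.4 217.9  13.7]
wrist carrier_mid 0.67 [403.5 236.6  11.6]
wrist stand 0.61 [541.8 196.3   5.1]
[[461.0360543  279.08898625]
 [324.60310567 279.07122719]
 [466.58466481 270.97794096]
 [318.51046744 270.9614031 ]]
```

View pics/w1.png

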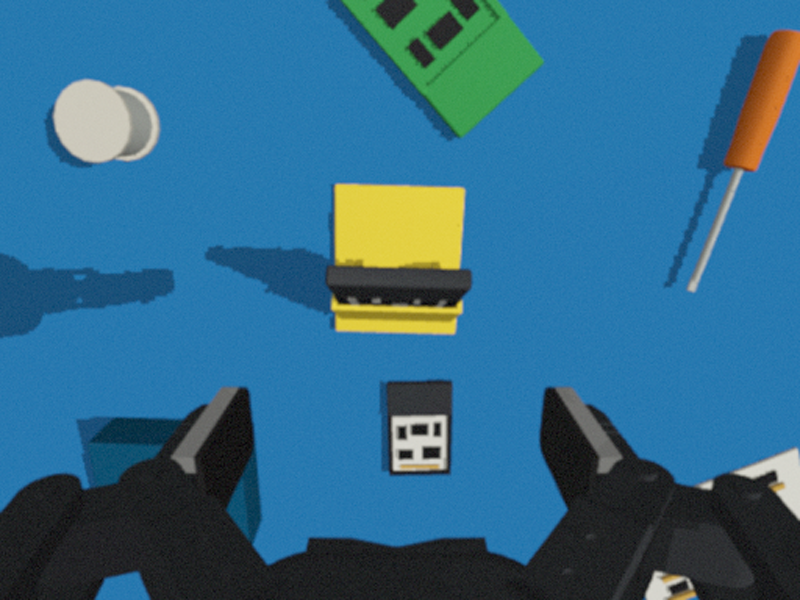

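The wrist view shows the carrier's top end from (327,267) to (471,270), inside the yellow stand centred at about x=398 px. The yaw is about -1° and the offset about +3 mm in y. I'll measure the corners precisely.

```bash
python3 - <<'E'
from h import *
a=np.load("w1.npy").astype(int);i=optics.camera_info("wrist")
dark=(a.max(2)<75)
sub=dark[160:205,195:315]
for c in(20,30,45,60,75,90,98): 
    print(c+195,np.where(sub[:,c])[0][[0,-1]]+160 if sub[:,c].any() else None)
# row profiles for left/right edges
for r in range(172,184,2):
    x=np.where(dark[r,195:315])[0]+195;print(r,x[0],x[-1])
y=(a[:,:,0]>150)&(a[:,:,1]>130)&(a[:,:,2]<110)
for r in(122,130,150,165,200,205,210):
    x=np.where(y[r])[0]; print("y",r,x[0],x[-1], np.round(toz(i,x[0]-.0,r,6),1)[:2],np.round(toz(i,x[-1]+1,r,6),1)[:2])
for u,v in((209.5,171),(302,173)): print(np.round(toz(i,u,v,129.3),1))
for u,v in((214,117.5),(298,119)): print(np.round(toz(i,u,v,6),1))
E
```

```text
215 [171 190]
225 [171 189]
240 [172 190]
255 [172 193]
270 [172 194]
285 [173 195]
293 [173 191]
172 209 276
174 209 300
176 209 300
178 209 300
180 209 300
182 209 300
y 122 214 296 [504.  147.8] [503.7 247.2]
y 130 214 295 [513.5 147.5] [513.2 246.3]
y 150 214 294 [537.8 146.8] [537.5 246.1]
y 165 215 293 [556.5 147.4] [556.3 245.5]
y 200 245 293 [602.3 184.4] [602.1 247.3]
y 205 215 290 [609.2 145.7] [608.9 243.7]
y 210 215 290 [616.  145.5] [615.8 244. ]
[535.1 157.7 129.3]
[536.6 236.6 129.3]
[498.7 148.    6. ]
[500.2 248.2   6. ]
```

Call:
move_arm --motion "1 1 -30 -0.01; 2 2 -60 -0.02; 2 2 -88 -0.02; 2 2 -91 -0.02; 2 2 -91 -0.02"

```text
clock: 2.72
eef_pos: [549.1, 195.0, 161.4]
eef_rot: [0.0, 0.009, 1.0, 0.0]
contact_force: [0.1, 0.8, 0.8]
width: 85.1
grasp_force: 0.0
```

```bash
python3 - <<'E'
from h import *
print(status.sense()["eef_pos"])
i,a=snap("wrist","w2.png",(800,600)); np.save("w2.npy",a)
E
```

```text
[549.09748834 194.96807647 161.38566502]
```

View pics/w2.png

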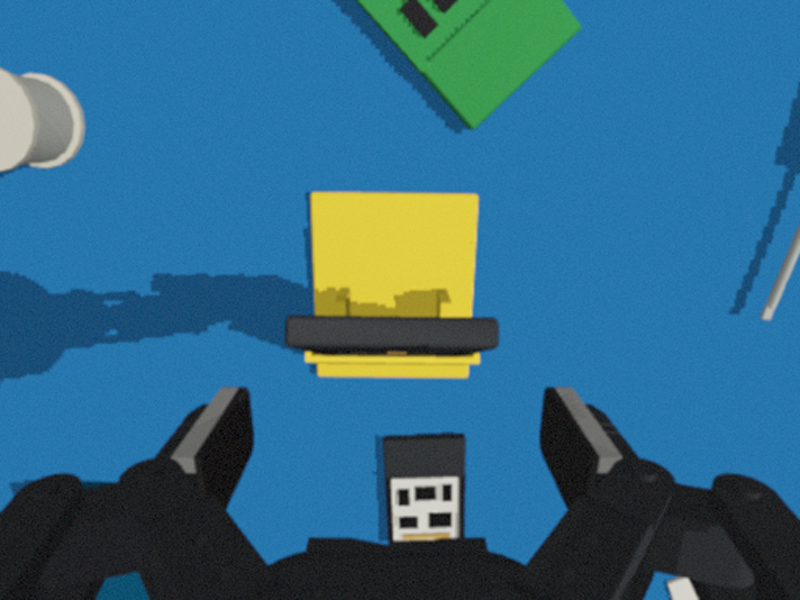

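The close view shows the carrier's end spanning x 286–498 (centre 392) at rows 317–350. The fingers are centred at 395, so the carrier is about 1 mm toward -y and the yaw is right.

```bash
python3 - <<'E'
from h import *
i=optics.camera_info("wrist");a=np.load("w2.npy").astype(int)
print([a[r,230].tolist() for r in range(198,232,2)])
p=toz(i,251,202.8,129.3);print(p)
# stereo check on height: which z makes x agree with view1 535.9@129.3 : 
for z in(120,125,129.3,135):print(z,toz(i,251,202.8,z)[0])
print(toz(i,250,122.5,6),toz(i,250,241.5,6))
E
```

```text
[[164, 145, 43], [162, 144, 41], [102, 94, 41], [55, 58, 61], [58, 63, 66], [64, 64, 64], [72, 69, 73], [63, 65, 65], [63, 65, 70], [69, 68, 73], [64, 64, 67], [56, 56, 56], [37, 41, 39], [37, 36, 36], [61, 54, 36], [193, 174, 58], [231, 212, 71]]
[535.70990788 195.44767333 129.3       ]
120 538.9245547023163
125 537.1962499598434
129.3 535.7099078813168
135 533.7396404748978
[500.30836506 194.37355835   6.        ] [620.43905263 191.79930488   6.        ]
```

Call:
move_arm --motion "1 -1 -15 0; 1.5 -1.1 -28 0; 1.5 -1.1 -38 0; 1.5 -1.1 -46 0; 1.5 -1.1 -46 0"

```text
clock: 3.4
eef_pos: [550.3, 193.2, 113.6]
eef_rot: [-0.001, 0.01, 1.0, -0.0]
contact_force: [0.6, 0.2, -1.3]
width: 85.4
grasp_force: 0.0
```

Call:
move_arm --motion "0 0 -10 0; 0 0 -22 0; 0 0 -32 0; 0 0 -35 0; 0 0 -35 0"

```text
clock: 4.03
eef_pos: [550.6, 193.3, 79.1]
eef_rot: [-0.0, 0.01, 1.0, -0.0]
contact_force: [0.3, -0.1, -0.5]
width: 85.4
grasp_force: 0.0
```

```bash
python3 - <<'E'
from h import *
s=status.sense();print(s["eef_pos"],s["contact_force"])
i,a=snap("wrist","w3.png",(800,600))
E
```

```text
[550.60151351 193.26082032  79.13578935] [ 0.33067093 -0.11337013 -0.52857134]
```

View pics/w3.png

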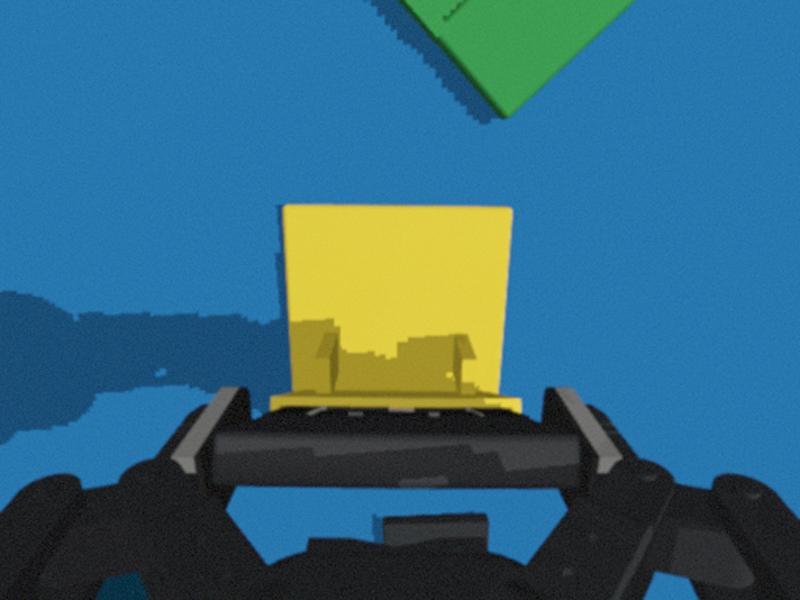

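The carrier's top (212–584 px) sits between the pads, with no contact force. Closing.

Call:
move_arm --motion "0 0 0 0; 0 0 0 0; 0 0 0 0; 0 0 0 0; 0 0 0 0" --jaw 74

```text
clock: 4.7
eef_pos: [550.8, 193.3, 80.1]
eef_rot: [0.0, 0.01, 1.0, 0.0]
contact_force: [-2.9, -2.1, 6.2]
width: 78.7
grasp_force: 73.4
```

```bash
python3 - <<'E'
from h import *
s=status.sense();print(s["eef_pos"],s["contact_force"],s["ft_torque"],s["width"],s["grasp_force"])
E
```

```text
[550.82460381 193.26725166  80.05571174] [-2.91620436 -2.08460208  6.21951858] [-0.10254964  0.32326713  0.00719478] 78.72151593653025 73.38603258132935
```

Call:
move_arm --motion "-0.4 0 0.9 0; -0.9 0 1.8 0; -1.7 0 3.6 0; -3 0 6.3 0; -4.2 0.1 9.1 0"

```text
clock: 5.32
eef_pos: [546.3, 193.4, 88.6]
eef_rot: [-0.0, 0.01, 1.0, -0.0]
contact_force: [-0.7, -0.2, -1.7]
width: 78.9
grasp_force: 73.0
```

```bash
python3 - <<'E'
from h import *
s=status.sense();print(s["eef_pos"],s["contact_force"],s["ft_torque"],s["width"],s["grasp_force"])
i,a=snap("wrist");y=(a[:,:,0]>140)&(a[:,:,1]>120)&(a[:,:,2]<110)
for r in (135,150,170):
    x=np.where(y[r])[0];print(r,np.round(toz(i,x[0],r,6),1),np.round(toz(i,x[-1]+1,r,6),1))
r=np.where(y[:,250])[0];print(np.round(toz(i,250,r[0],6),1))
E
```

```text
[546.28228823 193.36848609  88.57389837] [-0.73421398 -0.19846796 -1.74248878] [ 0.03639882  0.04894648 -0.02880501] 78.90325129496006 72.99728035926819
135 [498.6 148.6   6. ] [500.3 232.9   6. ]
150 [509.2 147.    6. ] [511.1 245.3   6. ]
170 [523.8 146.6   6. ] [525.7 245.2   6. ]
[499.6 193.6   6. ]
```

Call:
move_arm --motion "-2 0 4.5 0; -5 0.1 10.9 0; -8.5 0.2 18.1 0; -11.8 0.2 25.4 0; -14.8 0.3 31.7 0"

```text
clock: 6.0
eef_pos: [531.4, 193.7, 120.8]
eef_rot: [0.0, 0.01, 1.0, 0.0]
contact_force: [-0.5, 0.1, -2.2]
width: 79.3
grasp_force: 73.1
```

```bash
python3 - <<'E'
from h import *
s=status.sense();print(s["eef_pos"],s["contact_force"],s["ft_torque"],s["width"],s["grasp_force"])
i,a=snap("wrist");y=(a[:,:,0]>140)&(a[:,:,1]>120)&(a[:,:,2]<110)
for r in (135,150,170):
    x=np.where(y[r])[0];print(r,np.round(toz(i,x[0],r,6),1),np.round(toz(i,x[-1]+1,r,6),1))
r=np.where(y[:,250])[0];print(np.round(toz(i,250,r[0],6),1))
E
```

```text
[531.43693854 193.68580375 120.7671222 ] [-0.50119624  0.12395839 -2.24877199] [ 0.02916305  0.04823059 -0.07074065] 79.28830477349808 73.07876586914062Traceback (most recent call last):
  File "<stdin>", line 5, in <module>
IndexError: index 0 is out of bounds for axis 0 with size 0
```

Call:
move_arm --motion "-3 0 6.5 0; -6.5 0.1 14 0; -10.5 0.2 22.7 0; -14 0.2 40 0; -14 0.2 70 0"

```text
clock: 6.68
eef_pos: [517.0, 193.8, 191.0]
eef_rot: [-0.001, 0.01, 1.0, -0.0]
contact_force: [0.3, 0.0, -2.5]
width: 79.0
grasp_force: 73.4
```

```bash
python3 - <<'E'
from h import *
s=status.sense();print(s["eef_pos"],s["contact_force"],s["ft_torque"],s["width"],s["grasp_force"])
i,a=snap("wrist","w4.png"); b=snap("scene","s4.png")
c=b[1][130:300,180:400]; cv2.imwrite("pics/s4c.png",cv2.cvtColor(cv2.resize(c,(770,595),interpolation=cv2.INTER_CUBIC),cv2.COLOR_RGB2BGR))
E
```

```text
[516.97314006 193.79531665 191.01442802] [ 0.32968336  0.0115577  -2.52229052] [ 0.05441236  0.05675122 -0.00741276] 78.95863238076986 73.37118744850159
```

View pics/s4c.png

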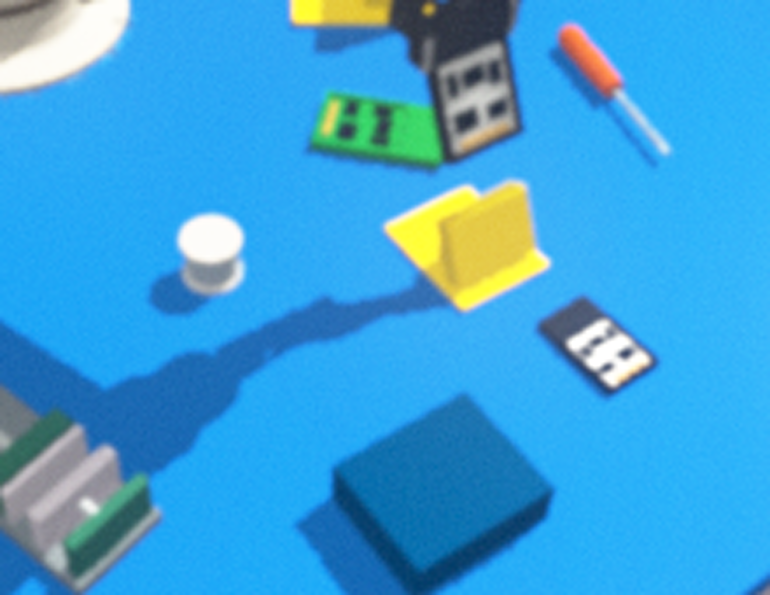

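The carrier is out and tilted in the grip, and the stand is unmoved. I'll move beyond the vise to look back at the jaws.

Call:
move_arm --motion "15 -30 30 0.06; 32 -80 55 0.12; 52 -135 70 0.18; 72 -190 70 0.24; 92 -245 70 0.285"

```text
clock: 7.4
eef_pos: [609.9, -53.0, 260.5]
eef_rot: [0.0, -0.133, 0.991, -0.0]
contact_force: [2.0, 0.9, -2.0]
width: 78.8
grasp_force: 74.3
```

Call:
move_arm --motion "20 -55 0 0; 40 -105 0 0; 58 -150 0 0; 66 -173 0 0; 66 -173 0 0"

```text
clock: 8.02
eef_pos: [675.6, -225.9, 259.1]
eef_rot: [-0.001, -0.131, 0.991, 0.0]
contact_force: [-0.1, 0.0, -0.7]
width: 79.2
grasp_force: 74.3
```

```bash
python3 - <<'E'
from h import *
s=status.sense();print(s["eef_pos"],s["contact_force"],s["width"],s["grasp_force"],s["joint_pos"])
i,a=snap("wrist","w5.png"); np.savez("w5.npz",a=a,**{k:np.array(v) for k,v in i.items()})
for l in("vise","vise_pad","vise_handle_grip"):spot("wrist",l)
ex=np.array([np.cos(.265),np.sin(.265),0]);b=np.array([597.4,-245.4,61])
print(proj(i,np.array([b,b-10*ex,b-130*ex+[0,0,29]]))*1.5625)
E
```

```text
[ 675.55558556 -225.87293833  259.13624991] [-0.10030317  0.04937959 -0.73308155] 79.20638156330021 74.29899215698242 [-4.30549192e-01  4.41520363e-01  1.01036745e+00 -3.19916533e-04
  1.69088256e+00 -2.26454831e+00]
wrist vise 0.66 [ 580.1 -248.3   14.3]
wrist vise_pad 0.72 [ 587.9 -242.1   58.9]
wrist vise_pad 0.21 [ 668.3 -224.8  313.5]
[[ 396.11068198  137.28829361]
 [ 396.09785769  121.30667499]
 [ 395.94645421 -109.37294502]]
```

View pics/w5.png

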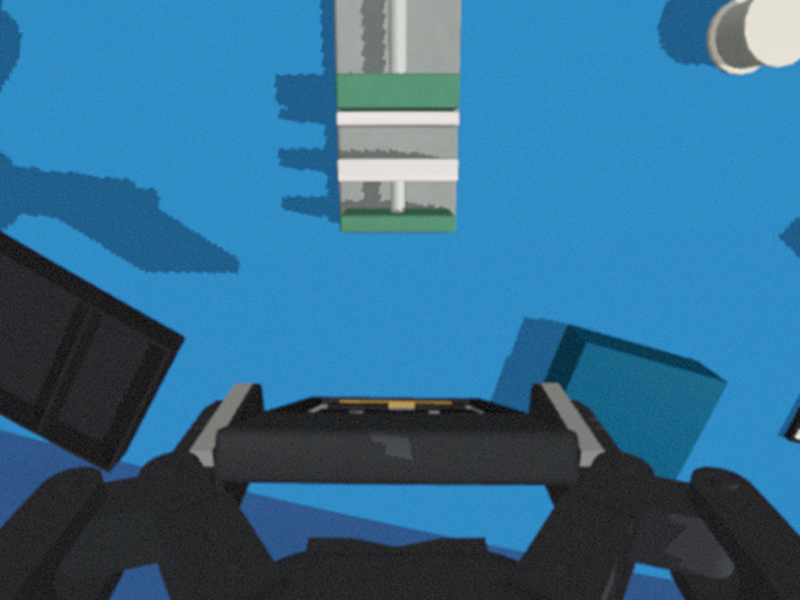

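The vise is straight in view: pad top at rows 111–125, gap 125–158, back jaw top 158–181, and columns 337–459 (centre 398) against a finger centre of 396.5. Converting to world coordinates.

```bash
python3 - <<'E'
from h import *
i=optics.camera_info("wrist");a=np.load("w5.npz")["a"].astype(int)
for c in(225,245,285):
    g=a[40:155,c].sum(1);print(c,[(r+40,int(g[r])) for r in range(115) if r>0 and abs(g[r]-g[r-1])>60])
for r in(74,116,170):
    w=a[int(r/1.5625)].sum(1); k=np.where(abs(np.diff(a[int(r/1.5625),200:310,2].astype(int)))>25)[0]+200;print(r,k)
p0=status.sense()["eef_pos"];M=yaw();ex=-M[:,0];ey=M[:,1];print("ex",ex,"ey",ey)
for n,r in(("greenfront",73),("greenback",108),("pad0",111),("pad1",125.5),("back0",158),("back1",181)):
    d=toz(i,398/1.5625,r/1.5625,61)-p0;print(n,round(d@ex,1),round(d@ey,1))
for c in(337,459):
    d=toz(i,c/1.5625,118/1.5625,61)-p0;print(round(d@ey,1))
E
```

```text
225 [(47, 347), (69, 239), (71, 476), (72, 650), (79, 600), (80, 468), (101, 467), (102, 611), (116, 519), (128, 377), (138, 299)]
245 [(69, 234), (71, 491), (72, 657), (79, 583), (80, 435), (96, 393), (97, 324), (101, 466), (102, 624), (116, 516), (129, 361), (138, 305)]
285 [(47, 354), (69, 215), (71, 470), (72, 651), (79, 583), (80, 441), (102, 625), (115, 611), (116, 509), (133, 341), (134, 216), (138, 300)]
74 [293]
116 [214 215]
170 [215 216]
ex [9.64842842e-01 2.62827409e-01 2.06390625e-04] ey [-2.62827393e-01  9.64842863e-01 -1.01221269e-04]
greenfront -119.9 2.5
greenback -98.6 2.6
pad0 -96.8 2.6
pad1 -87.8 2.6
back0 -67.1 2.6
back1 -52.1 2.7
-37.1
42.3
```

Call:
move_arm --motion "-45 -12 -20 0; -90 -24 -50 0; -113 -30.3 -80 0; -115.5 -30.8 -105 0; -115.5 -30.8 -109 0"

```text
clock: 8.85
eef_pos: [559.4, -254.0, 150.3]
eef_rot: [-0.001, -0.132, 0.991, 0.001]
contact_force: [-1.0, 0.0, -1.4]
width: 79.1
grasp_force: 74.3
```

```bash
python3 - <<'E'
from h import *
s=status.sense();p=s["eef_pos"];print(p,s["contact_force"])
i,a=snap("wrist","w6.png");b=snap("scene"); np.savez("w6.npz",a=a,b=b[1])
c=b[1][200:310,120:250]; d=cv2.resize(c,(790,600),interpolation=cv2.INTER_CUBIC)
cv2.imwrite("pics/c6.png",cv2.cvtColor(np.vstack([cv2.resize(a,(400,300)),cv2.resize(d,(400,300))]),cv2.COLOR_RGB2BGR))
E
```

```text
[ 559.39200325 -253.96381077  150.29546083] [-0.98428735  0.03840793 -1.4074168 ]
```

View pics/c6.png

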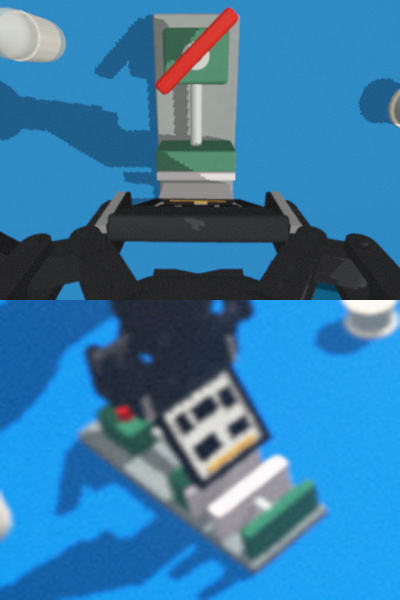

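The wrist view (upper) shows the jaw centre slightly left of the carrier's, by about 2 mm in -y. The scene view (lower) shows the foot above the gap. Checking numerically.

```bash
python3 - <<'E'
from h import *
i=optics.camera_info("wrist");a=np.load("w6.npz")["a"].astype(int)
for c in(225,240,252,275):
    g=a[200:300,c].sum(1);print(c,[(r+200,int(g[r])) for r in range(1,100) if abs(g[r]-g[r-1])>50])
for r in(185,195,223,228):
    for ch in(0,2): k=np.where(abs(np.diff(a[r,150:360,ch]))>30)[0]+150;print(r,ch,k)
s=status.sense();p=s["eef_pos"];print(p);M=yaw();ex=-M[:,0];ey=M[:,1]
f=lambda u,v,z:((toz(i,u,v,z)-p)@ex,(toz(i,u,v,z)-p)@ey)
for r in(220,225,228,231):print(r,"pad z61",np.round(f(252,r,61),1))
for r in(245,250,254,256,258):print(r,"foot z82",np.round(f(252,r,81.8),1))
E
```

```text
225 [(206, 258), (219, 351), (220, 433), (231, 350), (234, 378), (253, 363), (254, 245), (256, 298), (258, 180), (259, 115), (265, 119)]
240 [(214, 251), (219, 340), (220, 434), (231, 349), (235, 431), (254, 295), (255, 220), (258, 157), (259, 86)]
252 [(220, 436), (231, 347), (254, 279), (255, 196), (256, 277), (257, 365), (261, 340), (262, 210), (263, 101), (264, 50), (265, 101)]
275 [(220, 440), (221, 535), (222, 614), (230, 597), (231, 460), (232, 338), (254, 338), (255, 206), (259, 121), (262, 186), (263, 285), (265, 174), (266, 80)]
185 0 [201 243 257 296 297 299 300]
185 2 [297]
195 0 []
195 2 [198 301]
223 0 [199 200 256 300 301]
223 2 [256]
228 0 [199 200 262 300 301]
228 2 []
[ 560.44852059 -254.42609761  151.74236832]
220 pad z61 [21.1  0.2]
225 pad z61 [25.3  0.2]
228 pad z61 [27.9  0.2]
231 pad z61 [30.5  0.2]
245 foot z82 [32.4  0.3]
250 foot z82 [36.5  0.3]
254 foot z82 [39.8  0.3]
256 foot z82 [41.5  0.3]
258 foot z82 [43.2  0.3]
```

Call:
move_arm --motion "-1 -1.5 -4 0; -1.9 -3.2 -10 0; -1.9 -3.2 -18 0; -1.9 -3.2 -26 0; -1.9 -3.2 -29 0"

```text
clock: 9.57
eef_pos: [558.0, -258.0, 121.2]
eef_rot: [-0.0, -0.132, 0.991, 0.0]
contact_force: [0.2, 0.5, -2.4]
width: 79.3
grasp_force: 74.3
```

```bash
python3 - <<'E'
from h import *
i=optics.camera_info("wrist");_,a=snap("wrist");a=a.astype(int)
for c in(225,240,275):
    g=a[200:300,c].sum(1);print(c,[(r+200,int(g[r])) for r in range(1,100) if abs(g[r]-g[r-1])>50])
k=a[210:260:6];print([ (np.where(np.abs(np.diff(x[150:360,0]))>30)[0]+150).tolist() for x in k])
s=status.sense();p=s["eef_pos"];print(p,s["contact_force"]);M=yaw();ex=-M[:,0];ey=M[:,1];print(ex)
f=lambda u,v,z:((toz(i,u,v,z)-p)@ex,(toz(i,u,v,z)-p)@ey)
for r in range(225,262,4):print(r,"pad z61",np.round(f(252,r,61),1))
E
```

```text
225 [(238, 368), (239, 448), (253, 359), (254, 237), (256, 311), (258, 174), (259, 109), (265, 106)]
240 [(210, 310), (238, 369), (239, 447), (250, 394), (253, 375), (254, 296), (255, 212), (256, 268), (258, 178)]
275 [(210, 315), (238, 370), (239, 439), (254, 334), (255, 216), (259, 126), (262, 192), (263, 294), (265, 164)]
[[], [], [], [], [], [198, 199, 311, 312], [160, 161, 198, 199, 311, 312, 346, 357], [157, 305, 306, 349, 350], [153, 247, 248, 264, 265, 289, 353]]
[ 557.98965453 -258.00942576  121.15756975] [-1.12700679  0.30065577 -2.18260611]
[ 9.65041082e-01  2.62097674e-01 -7.21098664e-04]
225 pad z61 [12.4  0.4]
229 pad z61 [15.4  0.4]
233 pad z61 [18.4  0.4]
237 pad z61 [21.4  0.4]
241 pad z61 [24.5  0.4]
245 pad z61 [27.6  0.4]
249 pad z61 [30.7  0.4]
253 pad z61 [33.9  0.4]
257 pad z61 [37.   0.4]
261 pad z61 [40.2  0.4]
```

Call:
move_arm --motion "1.8 1.1 0 0; 3.7 1.6 0 0; 5.6 2.1 0 0; 7.6 2.7 0 0; 9.5 3.2 0 0"

```text
clock: 10.25
eef_pos: [567.0, -255.3, 122.2]
eef_rot: [-0.001, -0.132, 0.991, -0.0]
contact_force: [-5.8, -0.9, -0.8]
width: 78.9
grasp_force: 74.6
```

```bash
cat > st.py <<'E'
from h import *
s=status.sense();p=s["eef_pos"];M=yaw();ex=-M[:,0];ey=M[:,1]
f=s["contact_force"];print(s["clock"],np.round(p,1),"F u,v,z",np.round([f@ex,f@ey,f[2]],1),"tq",np.round(s["ft_torque"],2),s["width"],s["grasp_force"])
q=np.array([557.99,-258.01,121.16]);print("u,v,z from ref",np.round([(p-q)@ex,(p-q)@ey,p[2]-q[2]],1),np.degrees(np.arctan2(ex[1],ex[0])))
E
python3 st.py
```

```text
10.25 [ 567.  -255.3  122.2] F u,v,z [-5.8  0.7 -0.8] tq [-0.12  1.45  0.2 ] 78.94588882697475 74.59605932235718
u,v,z from ref [9.5 0.3 1.1] 15.19282613937821
```

Call:
move_arm --motion "3.5 1 -0.5 0; 7 1.9 -1 0; 10.5 2.8 -1 0; 14 3.8 -1 0; 17.4 4.7 -1 0"

```text
clock: 10.88
eef_pos: [584.7, -250.6, 121.3]
eef_rot: [-0.001, -0.132, 0.991, -0.0]
contact_force: [-6.7, -2.4, 2.5]
width: 79.1
grasp_force: 75.8
```

```bash
python3 st.py; python3 - <<'E'
from h import *
i,a=snap("wrist");b=snap("scene")[1]
c=b[200:310,120:250]
cv2.imwrite("pics/c7.png",cv2.cvtColor(np.vstack([cv2.resize(a,(400,300)),cv2.resize(c,(400,300),interpolation=cv2.INTER_CUBIC)]),cv2.COLOR_RGB2BGR))
E
```

```text
10.875 [ 584.7 -250.6  121.3] F u,v,z [-7.1 -0.6  2.5] tq [-0.62  1.63 -0.07] 79.14624099838811 75.76219439506531
u,v,z from ref [27.7  0.2  0.1] 15.185281729610912
```

View pics/c7.png

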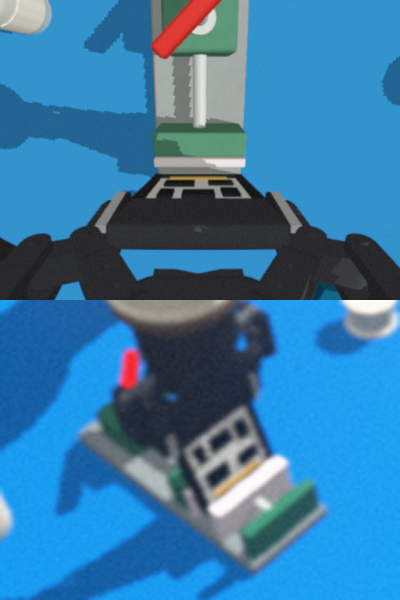

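The carrier is steepening (the wrist view now shows its near face between the jaws) at a steady 7 N. Continuing.

Call:
move_arm --motion "3.4 0.9 0 0; 6.8 1.8 0 0; 10.2 2.7 0 0; 13.6 3.7 0 0; 16.5 4.5 0 0"

```text
clock: 11.6
eef_pos: [601.2, -246.0, 121.3]
eef_rot: [-0.001, -0.132, 0.991, -0.0]
contact_force: [-7.4, -3.0, 1.6]
width: 79.0
grasp_force: 77.0
```

```bash
python3 st.py; python3 - <<'E'
from h import *
i,a=snap("wrist");np.save("w8.npy",a);p=status.sense()["eef_pos"];M=yaw();ex=-M[:,0]
a=a.astype(int)
for c in(225,275):
    g=a[150:330,c].sum(1);print(c,[(r+150,int(g[r])) for r in range(1,180) if abs(g[r]-g[r-1])>45])
for r in range(200,300,10):
    print(r,[round(float((toz(i,250,r,z)-p)@ex),1) for z in(61,p[2]+55)])
E
```

```text
11.6 [ 601.2 -246.   121.3] F u,v,z [-7.9 -0.9  1.6] tq [-0.73  1.45 -0.03] 79.0369602255172 76.97752118110657
u,v,z from ref [44.9  0.2  0.1] 15.187692585683491
225 [(176, 420), (177, 470), (178, 529), (179, 627), (180, 677), (182, 591), (190, 403), (191, 357), (199, 207), (200, 119), (202, 124), (203, 190), (204, 279), (205, 353), (209, 329), (210, 163), (211, 86), (220, 141), (221, 311), (222, 428), (223, 478), (246, 400), (247, 239), (248, 127), (327, 281), (328, 400)]
275 [(176, 397), (177, 467), (178, 516), (179, 603), (180, 680), (190, 580), (191, 514), (197, 377), (198, 307), (199, 204), (200, 102), (203, 163), (204, 266), (205, 349), (209, 334), (210, 166), (211, 82), (218, 153), (219, 301), (220, 430), (233, 384), (242, 309), (243, 413), (244, 472), (246, 396), (247, 249), (248, 123), (327, 264), (328, 381)]
200 [-5.8, -44.3]
210 [1.3, -41.3]
220 [8.6, -38.1]
230 [16.0, -34.9]
240 [23.6, -31.6]
250 [31.4, -28.3]
260 [39.3, -24.9]
270 [47.4, -21.4]
280 [55.7, -17.8]
290 [64.3, -14.1]
```

Call:
move_arm --motion "1.4 0.4 0 0; 2.7 0.7 0 0; 2.7 0.7 0 0; 0 0 0 0; -2 -0.5 0 0"

```text
clock: 12.28
eef_pos: [599.6, -246.2, 121.1]
eef_rot: [0.0, -0.132, 0.991, -0.0]
contact_force: [0.1, 0.8, -1.5]
width: 78.8
grasp_force: 77.0
```

```bash
python3 st.py; python3 - <<'E'
from h import *
i,a=snap("wrist");p=status.sense()["eef_pos"];M=yaw();ex=-M[:,0]
a=a.astype(int)
for c in(225,275):
    g=a[150:330,c].sum(1);print(c,[(r+150,int(g[r])) for r in range(1,180) if abs(g[r]-g[r-1])>45])
I=i
def row(u,z): return proj(I,p+u*ex+np.array([0,0,z-p[2]]))[0,1]
# carrier geometry: G at TCP+31 ; s=107 to foot; -x face/foot corners for tilt th
for th in(-4,-2,0,2,4):
    t=np.radians(th);ax=np.array([-np.sin(t),np.cos(t)]);tt=np.array([np.cos(t),np.sin(t)])
    G=np.array([0,p[2]+31]);F=G-107*ax;T=G+23*ax
    print(th,"foot corner z",round((F-6*tt)[1],1),"rows foot-,top-,top+",[round(row(*q),1) for q in(F-6*tt,T-6*tt,T+6*tt)])
print("pad row->u",[ (r,round(float((toz(i,250,r,61)-p)@ex),1)) for r in (190,193,196,199)])
E
```

```text
12.275 [ 599.6 -246.2  121.1] F u,v,z [ 0.3  0.7 -1.5] tq [-0.   -0.02 -0.02] 78.7988846145655 76.97267174720764
u,v,z from ref [43.2  0.5 -0.1] 15.196535725973222
225 [(178, 395), (179, 462), (195, 438), (196, 277), (197, 112), (198, 64), (199, 117), (200, 171), (201, 262), (202, 336), (206, 349), (207, 246), (208, 123), (209, 69), (218, 177), (219, 372), (220, 467), (245, 406), (246, 251), (247, 144), (327, 210), (328, 316), (329, 395)]
275 [(178, 405), (179, 460), (181, 587), (182, 679), (192, 605), (193, 523), (196, 357), (197, 206), (198, 94), (200, 159), (201, 265), (202, 337), (207, 264), (208, 120), (209, 48), (216, 177), (217, 373), (218, 468), (241, 347), (242, 445), (245, 401), (246, 252), (247, 157), (328, 277), (329, 396)]
-4 foot corner z 45.8 rows foot-,top-,top+ [np.float64(182.5), np.float64(313.2), np.float64(340.3)]
-2 foot corner z 45.4 rows foot-,top-,top+ [np.float64(187.4), np.float64(310.8), np.float64(339.0)]
0 foot corner z 45.1 rows foot-,top-,top+ [np.float64(192.3), np.float64(308.4), np.float64(337.6)]
2 foot corner z 45.0 rows foot-,top-,top+ [np.float64(197.2), np.float64(306.0), np.float64(336.1)]
4 foot corner z 44.9 rows foot-,top-,top+ [np.float64(202.1), np.float64(303.5), np.float64(334.5)]
pad row->u [(190, -12.5), (193, -10.4), (196, -8.3), (199, -6.2)]
```

Call:
move_arm --motion "0 0 -8 0; 0 0 -16 0; 0 0 -22 0; 0 0 -26 0; 0 0 -28 0"

```text
clock: 12.95
eef_pos: [599.6, -246.2, 92.8]
eef_rot: [-0.0, -0.132, 0.991, 0.0]
contact_force: [0.5, -0.3, -2.7]
width: 79.0
grasp_force: 77.0
```

```bash
python3 st.py
```

```text
12.95 [ 599.6 -246.2   92.8] F u,v,z [ 0.4 -0.5 -2.7] tq [-0.04 -0.01  0.01] 79.02377754558412 76.97266817092896
u,v,z from ref [ 43.2   0.5 -28.4] 15.193424997794429
```

Call:
move_arm --motion "0 0 -0.5 0; 0 0 -1 0; 0 0 -1.5 0; 0 0 -2 0; 0 0 -2 0"

```text
clock: 13.58
eef_pos: [599.6, -246.2, 91.0]
eef_rot: [-0.0, -0.132, 0.991, -0.0]
contact_force: [-0.4, -0.6, -2.1]
width: 79.1
grasp_force: 77.0
```

```bash
python3 st.py
```

```text
13.575 [ 599.6 -246.2   91. ] F u,v,z [-0.6 -0.4 -2.1] tq [-0.02  0.01  0.02] 79.10672325261095 76.97275042533875
u,v,z from ref [ 43.2   0.5 -30.1] 15.194116290071122
```

Call:
move_arm --motion "0 0 -0.6 0; 0 0 -1.2 0; 0 0 -1.8 0; 0 0 -2.4 0; 0 0 -2.4 0"

```text
clock: 14.2
eef_pos: [599.8, -246.2, 89.7]
eef_rot: [0.0, -0.132, 0.991, -0.0]
contact_force: [-2.5, 2.4, 9.4]
width: 79.3
grasp_force: 78.6
```

```bash
python3 st.py
```

```text
14.2 [ 599.8 -246.2   89.7] F u,v,z [-1.8  3.   9.4] tq [ 0.57  0.78 -0.03] 79.32151771479688 78.59259366989136
u,v,z from ref [ 43.4   0.4 -31.5] 15.20036250567316
```

On the bed (+9 N). Relieve slightly, then release.

Call:
move_arm --motion "0 0 0.7 0; 0 0 0.7 0; 0 0 0.7 0; 0 0 0.7 0; 0 0 0.7 0"

```text
clock: 14.82
eef_pos: [599.7, -246.2, 89.7]
eef_rot: [0.0, -0.132, 0.991, -0.0]
contact_force: [-1.3, 2.5, 5.4]
width: 79.1
grasp_force: 77.4
```

Call:
move_arm --motion "0 0 0 0; 0 0 0 0; 0 0 0 0; 0 0 0 0; 0 0 0 0" --jaw 85.4

```text
clock: 15.45
eef_pos: [599.6, -246.2, 89.3]
eef_rot: [-0.0, -0.132, 0.991, -0.0]
contact_force: [-0.6, -0.1, 0.8]
width: 85.7
grasp_force: 0.0
```

```bash
python3 st.py; python3 - <<'E'
from h import *
i,a=snap("wrist");p=status.sense()["eef_pos"];M=yaw();ex=-M[:,0]
a=a.astype(int)
for c in(225,275):
    g=a[150:340,c].sum(1);print(c,[(r+150,int(g[r])) for r in range(1,190) if abs(g[r]-g[r-1])>45])
I=i
def row(u,z): return proj(I,p+u*ex+np.array([0,0,z-p[2]]))[0,1]
for u in(-4,-2,0,2,4): print(u,"top rows",round(row(u-6,145),1),round(row(u+6,145),1))
print([round(row(u,61),1) for u in(-11,-10,-6,-4)])
for r in(290,310,325):print([(np.where(np.abs(np.diff(a[r,100:400,0]))>25)[0]+100).tolist()])
E
```

```text
15.45 [ 599.6 -246.2   89.3] F u,v,z [-0.6  0.   0.8] tq [0.04 0.06 0.04] 85.68471074270411 0.0
u,v,z from ref [ 43.2   0.5 -31.8] 15.19540965145237
225 [(155, 310), (188, 260), (192, 367), (193, 461), (208, 388), (209, 203), (210, 73), (220, 301), (221, 429), (222, 482), (247, 416), (248, 284), (249, 154), (331, 217), (332, 324), (333, 393)]
275 [(155, 308), (192, 407), (193, 468), (195, 543), (196, 632), (197, 689), (207, 518), (208, 401), (209, 206), (210, 77), (217, 183), (218, 369), (219, 475), (238, 224), (242, 240), (243, 395), (244, 468), (247, 429), (248, 288), (249, 148), (331, 215), (332, 325), (333, 398)]
-4 top rows 301.8 332.0
-2 top rows 307.0 336.8
0 top rows 312.1 341.5
2 top rows 317.2 346.2
4 top rows 322.2 350.8
[np.float64(208.9), np.float64(210.6), np.float64(217.1), np.float64(220.3)]
[[110, 124, 125, 380, 381, 382, 396, 397]]
[[]]
[[]]
```

Call:
move_arm --motion "0 0 10 0; 0 0 30 0; 0 0 60 0; 0 0 95 0; 0 0 110 0"

```text
clock: 16.12
eef_pos: [600.2, -246.5, 202.9]
eef_rot: [0.002, -0.132, 0.991, -0.001]
contact_force: [0.4, 0.1, -0.6]
width: 85.4
grasp_force: 0.0
```

```bash
python3 st.py; python3 - <<'E'
from h import *
i,a=snap("wrist");b=snap("scene")[1]
c=b[200:310,120:250]; print(np.round(i["T"],1).tolist())
np.savez("w9.npz",a=a,b=b)
cv2.imwrite("pics/c9.png",cv2.cvtColor(np.vstack([cv2.resize(a,(480,360)),cv2.resize(c,(480,240),interpolation=cv2.INTER_CUBIC)]),cv2.COLOR_RGB2BGR))
E
```

```text
16.125 [ 600.2 -246.5  202.9] F u,v,z [ 0.4 -0.1 -0.6] tq [-0.   -0.01 -0.  ] 85.40170565107967 0.0
u,v,z from ref [44.  -0.2 81.8] 15.198414116628994
[[-0.3, -0.9, -0.3, 528.5], [1.0, -0.3, -0.1, -264.2], [-0.0, -0.3, 1.0, 345.0], [0.0, 0.0, 0.0, 1.0]]
```

View pics/c9.png

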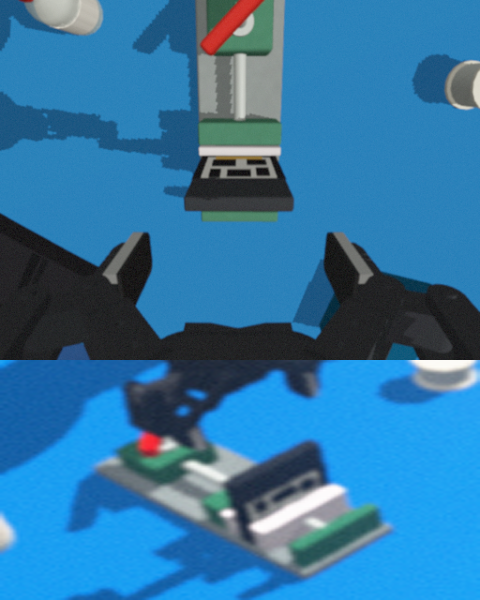

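The carrier stands upright between the jaws, centred, with the pad at about row 150 and the carrier just beyond it. Now the handle.

Call:
move_arm --motion "-25 -7 0 -0.157; -60 -16 0 -0.314; -95 -26 0 -0.471; -120 -32 -10 -0.628; -126.4 -34 -30 -0.785" --jaw 45

```text
clock: 16.85
eef_pos: [471.9, -280.5, 168.7]
eef_rot: [-0.0, 0.26, 0.966, -0.0]
contact_force: [0.7, 0.8, -0.6]
width: 44.8
grasp_force: 0.0
```

```bash
python3 - <<'E'
from h import *
s=status.sense();print(s["eef_pos"],s["joint_pos"],s["width"]);M=yaw();print(np.degrees(np.arctan2(M[1,1],M[0,1])))
i,a=snap("wrist");a=a.astype(int);m=((a[:,:,0]>120)&(a[:,:,1]<70)&(a[:,:,2]<70)).astype(np.uint8)
n,l,st,c=cv2.connectedComponentsWithStats(m);k=[(st[j].tolist(),c[j].round(1).tolist()) for j in range(1,n) if st[j,4]>80];print(k)
j=1+np.argmax(st[1:,4]);ys,xs=np.where(l==j);r=cv2.minAreaRect(np.c_[xs,ys].astype(np.float32));print(r)
B=cv2.boxPoints(r);P=np.array([toz(i,u,v,99) for u,v in B]);print(P.round(1).tolist(),P.mean(0))
e=P[1]-P[0];f=P[2]-P[1];print(np.linalg.norm(e),np.linalg.norm(f),np.degrees(np.arctan2(e[1],e[0])),np.degrees(np.arctan2(f[1],f[0])))
np.save("w10.npy",a)
E
```

```text
[ 471.88030522 -280.53680166  168.68823328] [-6.76590963e-01  1.25757958e-01  1.59274308e+00 -2.36291301e-04
  1.42299953e+00 -1.72134292e+00] 44.761863696497976
59.86187017115119
[([246, 146, 17, 108, 1647], [254.3, 198.4])]
((254.0, 199.5), (107.0, 16.0), 90.0)
[[434.2, -262.1, 99.0], [439.6, -252.9, 99.0], [508.6, -292.1, 99.0], [502.6, -302.4, 99.0]] [ 471.22989947 -277.36902995   99.        ]
10.673985634700045 79.38304504376427 59.91681978984027 -29.63136289093359
```

Call:
move_arm --motion "-0.4 0.8 -25 0; -0.4 0.8 -50 0; -0.4 0.8 -72 0; -0.4 0.8 -86 0; -0.4 0.8 -91 0"

```text
clock: 17.52
eef_pos: [472.6, -279.2, 77.5]
eef_rot: [-0.001, 0.256, 0.967, 0.0]
contact_force: [0.4, -0.1, -0.0]
width: 44.9
grasp_force: 0.0
```

Call:
move_arm --motion "0 0 0 0; 0 0 0 0; 0 0 0 0; 0 0 0 0; 0 0 0 0" --jaw 5

```text
clock: 18.15
eef_pos: [472.9, -280.1, 79.3]
eef_rot: [0.0, 0.257, 0.966, -0.001]
contact_force: [-3.4, -3.1, 3.3]
width: 10.8
grasp_force: 59.8
```

```bash
cat > t.py <<'E'
from h import *
for k in range(3):
    s=status.sense();M=yaw();print(round(s["clock"],2),np.round(s["eef_pos"],1),"yaw",round(float(np.arctan2(M[1,1],M[0,1])),4),"F",np.round(s["contact_force"],1),"T",np.round(s["ft_torque"],3),round(s["width"],1),round(s["grasp_force"],1))
    optics.read_camera("top")
E
python3 t.py
```

```text
18.15 [ 472.9 -280.1   79.3] yaw 1.051 F [-3.4 -3.1  3.3] T [-0.505  0.554 -0.048] 10.8 59.8
18.2 [ 472.8 -280.1   79.3] yaw 1.051 F [-3.8 -4.5  3.2] T [-0.537  0.512 -0.064] 10.2 59.8
18.25 [ 472.8 -280.1   79.3] yaw 1.051 F [-3.4 -3.8  2.9] T [-0.585  0.486 -0.032] 10.7 59.8
```

Call:
move_arm --motion "-0.4 -0.6 0 -0.04; -0.4 -0.6 0 -0.12; -0.4 -0.6 0 -0.24; -0.4 -0.6 0 -0.36; -0.4 -0.6 0 -0.48"

```text
clock: 18.92
eef_pos: [472.6, -280.4, 79.3]
eef_rot: [0.001, 0.481, 0.877, -0.0]
contact_force: [-2.2, -1.0, 2.5]
width: 11.0
grasp_force: 60.0
```

```bash
python3 t.py
```

```text
18.93 [ 472.6 -280.4   79.3] yaw 0.5676 F [-2.2 -1.   2.5] T [-0.125  0.226  0.483] 11.0 60.0
18.98 [ 472.6 -280.4   79.3] yaw 0.5612 F [-2.4 -1.1  4.7] T [-0.092  0.275  0.179] 10.7 60.1
19.02 [ 472.7 -280.4   79.3] yaw 0.5693 F [-2.4 -0.9  6.2] T [-0.016  0.345 -0.218] 10.9 60.5
```

Call:
move_arm --motion "0 0 0 -0.06; 0 0 0 -0.14; 0 0 0 -0.22; 0 0 0 -0.3; 0 0 0 -0.38"

```text
clock: 19.7
eef_pos: [472.4, -280.5, 79.2]
eef_rot: [0.001, 0.636, 0.772, -0.0]
contact_force: [-5.2, -1.4, 7.5]
width: 10.8
grasp_force: 60.7
```

```bash
sed -i 's/range(3)/range(2)/' t.py; python3 t.py
```

```text
19.7 [ 472.4 -280.5   79.2] yaw 0.1922 F [-5.2 -1.4  7.5] T [-0.247  0.706  0.483] 10.8 60.7
19.75 [ 472.5 -280.5   79.3] yaw 0.1876 F [-4.9 -1.5  7.7] T [-0.251  0.654  0.272] 10.2 60.6
```

Call:
move_arm --motion "0 0 0 -0.03; 0 0 0 -0.06; 0 0 0 -0.09; 0 0 0 -0.12; 0 0 0 -0.15"

```text
clock: 20.42
eef_pos: [472.4, -280.5, 79.3]
eef_rot: [0.001, 0.691, 0.722, -0.0]
contact_force: [-5.4, -1.4, 6.5]
width: 10.9
grasp_force: 60.7
```

```bash
python3 t.py
```

```text
20.43 [ 472.4 -280.5   79.3] yaw 0.0438 F [-5.4 -1.4  6.5] T [-0.229  0.808  0.498] 10.9 60.7
20.48 [ 472.4 -280.5   79.3] yaw 0.0421 F [-5.9 -1.2  7.9] T [-0.287  0.798  0.427] 10.5 60.7
```

Call:
move_arm --motion "0 0 0 -0.02; 0 0 0 -0.04; 0 0 0 -0.06; 0 0 0 -0.08; 0 0 0 -0.1"

```text
clock: 21.15
eef_pos: [472.3, -280.5, 79.3]
eef_rot: [0.0, 0.727, 0.687, -0.0]
contact_force: [-6.9, -1.1, 7.8]
width: 10.8
grasp_force: 60.7
```

```bash
python3 t.py
```

```text
21.15 [ 472.3 -280.5   79.3] yaw -0.0559 F [-6.9 -1.1  7.8] T [-0.32   0.973  0.452] 10.8 60.7
21.2 [ 472.3 -280.5   79.3] yaw -0.057 F [-5.7 -1.7  8. ] T [-0.252  0.906  0.428] 10.4 60.8
```

Call:
move_arm --motion "0 0 0 -0.02; 0 0 0 -0.04; 0 0 0 -0.06; 0 0 0 -0.08; 0 0 0 -0.1"

```text
clock: 21.88
eef_pos: [472.3, -280.5, 79.2]
eef_rot: [0.0, 0.76, 0.65, -0.0]
contact_force: [-6.2, -1.7, 9.6]
width: 10.7
grasp_force: 60.7
```

```bash
python3 t.py
```

```text
21.88 [ 472.3 -280.5   79.2] yaw -0.1558 F [-6.2 -1.7  9.6] T [-0.301  1.041  0.453] 10.7 60.7
21.93 [ 472.3 -280.5   79.3] yaw -0.1571 F [-6.5 -0.6  7.6] T [-0.284  0.997  0.418] 10.7 60.8
```

Call:
move_arm --motion "0 0 0 -0.02; 0 0 0 -0.04; 0 0 0 -0.06; 0 0 0 -0.08; 0 0 0 -0.1"

```text
clock: 22.6
eef_pos: [472.2, -280.5, 79.2]
eef_rot: [0.0, 0.792, 0.611, -0.0]
contact_force: [-7.8, -0.6, 8.6]
width: 10.4
grasp_force: 60.9
```

```bash
python3 t.py
```

```text
22.6 [ 472.2 -280.5   79.2] yaw -0.2559 F [-7.8 -0.6  8.6] T [-0.323  1.143  0.435] 10.4 60.9
22.65 [ 472.2 -280.5   79.3] yaw -0.257 F [-7.  -1.3  8.3] T [-0.259  1.083  0.427] 10.6 60.9
```

Call:
move_arm --motion "0 0 0 -0.02; 0 0 0 -0.04; 0 0 0 -0.06; 0 0 0 -0.08; 0 0 0 -0.1"

```text
clock: 23.32
eef_pos: [472.2, -280.5, 79.2]
eef_rot: [0.0, 0.821, 0.571, -0.0]
contact_force: [-7.8, -1.3, 9.0]
width: 10.4
grasp_force: 61.1
```

```bash
python3 t.py; python3 - <<'E'
from h import *
b=snap("scene")[1];i=optics.camera_info("scene");o=np.load("w9.npz")["b"]
ex=np.array([.965,.262,0]);bed=np.array([599.2,-246.4,15.])
# sample profile along u at jaw-top height, near end of the jaws (v=-36, beyond carrier? width 40)
for v in(-30,-38,30):
  ey=np.array([-.262,.965,0])
  for nm,im in(("before",o),("now",b)):
    us=range(-50,36,2);P=proj(i,np.array([bed+u*ex+v*ey+[0,0,46] for u in us]))
    print(v,nm,[int(im[int(round(y)),int(round(x))].sum()) for x,y in P])
E
```

```text
23.32 [ 472.2 -280.5   79.2] yaw -0.3558 F [-7.8 -1.3  9. ] T [-0.238  1.144  0.569] 10.4 61.1
23.38 [ 472.2 -280.5   79.3] yaw -0.3569 F [-6.6 -1.6  8.5] T [-0.251  1.24   0.519] 10.7 61.0
-30 before [343, 343, 350, 335, 346, 359, 365, 365, 371, 371, 364, 364, 349, 349, 317, 361, 284, 474, 297, 205, 205, 119, 127, 169, 151, 260, 238, 361, 366, 480, 480, 711, 711, 755, 755, 754, 754, 702, 616, 616, 459, 459, 463]
-30 now [340, 340, 336, 325, 343, 334, 338, 338, 343, 343, 358, 358, 355, 355, 318, 337, 250, 272, 185, 135, 135, 127, 127, 154, 123, 228, 199, 331, 334, 498, 498, 721, 721, 753, 753, 751, 751, 696, 609, 609, 468, 468, 453]
-38 before [395, 467, 407, 469, 394, 412, 351, 351, 302, 302, 298, 298, 279, 279, 347, 399, 632, 686, 749, 685, 635, 635, 342, 342, 215, 215, 157, 157, 162, 162, 348, 410, 685, 734, 734, 719, 719, 607, 607, 465, 465, 465, 458]
-38 now [396, 459, 395, 465, 429, 494, 425, 425, 411, 411, 389, 389, 324, 324, 318, 282, 320, 263, 302, 235, 248, 248, 278, 278, 241, 241, 168, 168, 167, 167, 342, 413, 671, 729, 729, 714, 714, 595, 595, 462, 462, 450, 453]
30 before [265, 265, 237, 215, 201, 193, 158, 158, 152, 152, 151, 151, 141, 158, 139, 149, 187, 187, 311, 311, 333, 333, 241, 178, 147, 146, 219, 219, 386, 386, 678, 738, 754, 756, 756, 754, 754, 684, 684, 489, 489, 474, 470]
30 now [231, 231, 212, 206, 197, 158, 154, 154, 160, 160, 163, 163, 158, 159, 157, 165, 183, 183, 312, 312, 344, 344, 275, 207, 146, 134, 194, 194, 364, 364, 677, 735, 754, 753, 753, 751, 751, 679, 679, 474, 474, 470, 469]
```

Call:
move_arm --motion "0 0 0 -0.02; 0 0 0 -0.04; 0 0 0 -0.06; 0 0 0 -0.08; 0 0 0 -0.095"

```text
clock: 24.1
eef_pos: [472.1, -280.5, 79.2]
eef_rot: [0.0, 0.847, 0.531, -0.0]
contact_force: [-8.6, -1.6, 9.2]
width: 10.6
grasp_force: 61.3
```

```bash
python3 t.py
```

```text
24.1 [ 472.1 -280.5   79.2] yaw -0.4506 F [-8.6 -1.6  9.2] T [-0.297  1.315  0.693] 10.6 61.3
24.15 [ 472.1 -280.5   79.2] yaw -0.4514 F [-8.1 -1.2  9.3] T [-0.19   1.283  0.586] 10.3 61.2
```

Torque has risen about 0.2 N m above free turning, so the carrier is firmly clamped. Letting go.

Call:
move_arm --motion "0 0 0 0; 0 0 0 0; 0 0 0 0; 0 0 0 0; 0 0 0 0" --jaw 45

```text
clock: 24.82
eef_pos: [472.4, -280.0, 78.3]
eef_rot: [-0.0, 0.848, 0.53, -0.0]
contact_force: [0.0, -1.0, -0.0]
width: 44.8
grasp_force: 0.0
```

Call:
move_arm --motion "0 0 20 0; 0 0 50 0; -10 0 85 0; -20 0 120 0; -20 0 120 0"

```text
clock: 25.45
eef_pos: [452.8, -280.7, 201.1]
eef_rot: [0.002, 0.848, 0.53, 0.001]
contact_force: [0.5, 0.2, -1.1]
width: 44.9
grasp_force: 0.0
```

```bash
python3 t.py; python3 - <<'E'
from h import *
i,a=snap("wrist");a=a.astype(int);m=((a[:,:,0]>120)&(a[:,:,1]<70)&(a[:,:,2]<70)).astype(np.uint8)
n,l,st,c=cv2.connectedComponentsWithStats(m)
j=1+np.argmax(st[1:,4]);ys,xs=np.where(l==j);r=cv2.minAreaRect(np.c_[xs,ys].astype(np.float32))
P=np.array([toz(i,u,v,99) for u,v in cv2.boxPoints(r)]);e=P[1]-P[0];f=P[2]-P[1]
print(np.linalg.norm(e),np.linalg.norm(f),np.degrees(np.arctan2(e[1],e[0])),np.degrees(np.arctan2(f[1],f[0])))
snap("top");spot("top","carrier_mid");spot("top","stand",2);spot("top","vise_pad",1)
E
```

```text
25.45 [ 452.8 -280.7  201.1] yaw -0.4542 F [ 0.5  0.2 -1.1] T [ 0.002 -0.039 -0.046] 44.9 0.0
25.5 [ 452.6 -280.3  199.3] yaw -0.4541 F [ 0.1  0.7 -0.3] T [ 0.043 -0.032  0.03 ] 44.9 0.0
11.244468436913024 78.5852762332446 -25.8666939588107 -114.43117440937952
top carrier_mid 0.87 [391.9 227.4  10.8]
top carrier_mid 0.67 [ 561.1 -248.5   16.2]
top carrier_mid 0.6 [714.2 212.9   8.6]
top stand 0.87 [210.5 373.2  30.4]
top stand 0.84 [555.4 195.8   5.2]
```

```bash
python3 - <<'E'
from h import *
b=snap("scene")[1];spot("scene","carrier_mid",4);spot("scene","stand",3)
i=optics.camera_info("scene");ex=np.array([.965,.262,0]);ey=np.array([-.262,.965,0]);F=np.array([599.2,-246.4,15.])+5*ex
# dark grip end: top face expected vs seen
C=np.array([F+u*ex+v*ey+[0,0,z] for z in(130,85) for u in(6,) for v in(-40,40)]);print(proj(i,C).round(0).tolist())
g=b.astype(int).max(2);m=(g<70)[190:300,130:260].astype(np.uint8);n,l,st,c=cv2.connectedComponentsWithStats(m)
print([(st[j].tolist()) for j in range(1,n) if st[j,4]>60])
E
```

```text
scene carrier_mid 0.89 [392.1 222.9  10.8]
scene carrier_mid 0.88 [716.8 214.9   7.4]
scene carrier_mid 0.69 [585.8 177.2  28.6]
scene carrier_mid 0.64 [ 607.4 -251.9  109.9]
scene stand 0.67 [579.4 178.1  27.3]
scene stand 0.64 [199.1 347.8  12.2]
[[182.0, 258.0], [206.0, 237.0], [184.0, 268.0], [208.0, 248.0]]
[[6, 0, 17, 16, 106]]
```

```bash
python3 -c "
from rig import job
print(job.hand_in())"
```

```text
the job is handed in; nothing more can be done
None
```

The carrier is out of the stand, upright and centred in the vise, and clamped with a torque rise of about 0.2 N m. I let go of the handle and handed the job in at about 25 s; the stand moved no more than the 1–2 mm my camera measurements can resolve, and nothing else was touched.

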